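# Scoop a test portion of gravel into the weighing pan

### The arm

A 7-joint arm with a two-finger parallel gripper is mounted at the origin on the work surface. World frame = base frame: x ahead of the robot, y to its left, z up, the work surface at z = 0. Lengths are in m, angles in rad, forces in N, time in s.
With the tool pointing down it reaches from about 0.4 to 0.85 m from the base axis. Payload 10.4 kg.
Tool frame: the origin (TCP) lies at the very end of the fingers, on their centre line; the grasp point (between the pads) lies 19 mm behind it (manip.grip_point_offset is the distance from the TCP to the grasp point, in m); z points along the fingers, y is the line along which they close (so a half turn about z gives the same grasp; the last joint's range is limited). The gripper opens to 85 mm and grips with 20 to 120 N. Pads are 22 mm wide; open, the fingers measure 114 mm over their backs; the gripper's body (76 mm by 85 mm) begins 54 mm behind the grasp point. The pads swing forward as they close: fully open they stand 13 mm farther back than shut.
Start: joints at [-1.241, 0.332, -0.065, 1.46, 0.022, 1.35, -0.088], TCP at [0.216, 0.587, 0.231] pointing down, gripper open.
Joint ranges: [-2.6, 2.6], [-0.5, 2.12], [-1.47, 1.34], [0.16, 2.42], [-1.27, 4.41], [0.06, 2.06], [-2.6, 2.6]. Speed limits (rad/s): [2.22, 2.22, 2.79, 2.79, 3.14, 3.14, 3.14].

### API

Orientations are given as a unit quaternion [x, y, z, w].
In Python, from workcell import manip gives the robot as it stands. The module is installed in compiled form; this text tells all that it offers.
- The arm moves only by the tool step_arm, never from a script. Its argument "moves" is a list of rows, each a list of 7 numbers: the closure, from 0 (fully open) to 1 (shut), then the shift along the world's x, y, z in mm, then the turn, a rotation vector about the world's x, y, z in rad. In form: [[grip, tx, ty, tz, ax, ay, az], ...]. A call has 1 to 10 rows; each row is the pose to reach, as a shift and turn from the pose commanded when the call began; what a row does not reach only later rows make up. A row lasts 1/10 s, in which the tool goes at most 50 mm and 8.59 degrees, less where a joint would pass 70% of its speed; a pose out of reach is approached as far as the arm can. A call with a gripper value outside its range is refused whole. The fingers move at their own pace and stop on an object; "grip_force" is the grip in N (left out, the last holds). Time passes only in rows, so rows that repeat a pose let the fingers close. It gives the time, the measured TCP pose, the force, the opening and the grip force at its end, in the units of the state.
- manip.get_obs(): the state, without advancing time (a new reading comes with each control period).
- manip.camera(name): name is "side" or "top"; returns a dict with "image" (384x512x3 uint8, blue, green, red), "K" (3x3 intrinsics, pixels), "rvec" (rotation vector, rad) and "tvec" (3), from world to camera coordinates, as OpenCV has them. Camera axes: x right, y down, z forward; pixel columns grow to the right and rows downward; lengths in m; the calibration is good to about 2 mm. A picture is of the moment at which its call begins. There is no depth.
- manip.hand_in(): hands the job in; it is judged then, once.
The state is a dict: "clock": time; "joint_pos": joint angles; "joint_velocities": joint speeds; "tau": joint torques, N m; "position": TCP position; "ee_rot": TCP orientation; "ft_force": force on the tool from outside, world axes, zero at the start; "torque": the same for the moment, N m; "grip_width": opening from 0.0 (shut) to 1.0 (fully open); "grasp_force": force on a finger pad.
Only numpy, scipy, OpenCV 4.12 (cv2) and the standard library are available. Lean on these libraries where they do the work, as an engineer would, in place of code of your own. Each camera call takes 0.05 s, during which the arm holds its last target. There are 200 camera calls.

### The job

With the hand scoop, take a test portion out of the steel sample tray: at least four of the six stones go into the weighing pan on the balance, touched only by the scoop and tipped in from close above the pan so that they do not land hard. Spill none on the bench or the balance, leave any others in the tray, and do not push the pan out of its place or disturb the jar, the brass weight or the brush. At the end lay the scoop flat on the green mat, with its blade on the mat.

Things in the scene. Friction and masses are not known exactly. Their poses are not given: they have to be found in the camera images.
- scoop: Hand scoop, metal blade, black handle, 0.22 kg, flat on the mat at first, handle to the robot. Blade 100 x 100 outside, floor 2.5 thick, over the front 22 mm thinning to 0.8; open at front and top; sides 2.5 thick, 48 high over the rear 45 mm, sloping to 4 at the lip; back wall 48 high. Origin: centre of the blade's underside; x forward to the lip (50 ahead), z up. Mass centre: rear of the blade
- scoop_grip (a point): Middle of the scoop's handle, at x = -95, z = 63 in the scoop's frame. The handle is a straight bar, 100 long, 24 wide along the scoop's y, flat sides, 20 thick; it runs back from the back wall (x = -50, z = 42) rising at 25 degrees. The loaded blade hangs well ahead of it: grip firmly (60 N or more)
- scoop_lip (a point): Middle of the scoop's front lip, underside, at x = +50, z = 0 in the scoop's frame
- tray: Straight-walled steel sample tray, open on top, 276 x 122 x 45 outside, walls and floor 3 thick (inner floor 270 x 116, 3 above the bench; rim at 45); it stays put. Origin: centre of its underside; x along the length. All stones start in its +x half (x from 0 to 134 mm); the rest, up to its -x end wall, is free
- stone_1: One of six like pieces of grey rounded gravel, about 36 x 33 x 25 mm, 45 g; origin at its centre. It slides or rolls on the metal of tray, scoop and pan once these slope by some 20 to 25 degrees
- stone_2: One of six like pieces of grey rounded gravel, about 36 x 33 x 25 mm, 45 g; origin at its centre. It slides or rolls on the metal of tray, scoop and pan once these slope by some 20 to 25 degrees
- stone_3: One of six like pieces of grey rounded gravel, about 36 x 33 x 25 mm, 45 g; origin at its centre. It slides or rolls on the metal of tray, scoop and pan once these slope by some 20 to 25 degrees
- stone_4: One of six like pieces of grey rounded gravel, about 36 x 33 x 25 mm, 45 g; origin at its centre. It slides or rolls on the metal of tray, scoop and pan once these slope by some 20 to 25 degrees
- stone_5: One of six like pieces of grey rounded gravel, about 36 x 33 x 25 mm, 45 g; origin at its centre. It slides or rolls on the metal of tray, scoop and pan once these slope by some 20 to 25 degrees
- stone_6: One of six like pieces of grey rounded gravel, about 36 x 33 x 25 mm, 45 g; origin at its centre. It slides or rolls on the metal of tray, scoop and pan once these slope by some 20 to 25 degrees
- pan: Loose round aluminium weighing pan, outside diameter 156 at the base and 172 at the rim, 42 high, wall and floor 3 thick, 0.35 kg, standing on the balance's steel platform. Origin: centre of its underside (75 mm above the bench); z up
- pan_in (a point): Centre of the weighing pan's inner floor, 78 mm above the bench (the rim is 39 mm higher)
- balance: White bench balance with a small blue display on its robot side, 250 (x) x 200 (y); housing 64 high, square steel platform with its top at 75, its centre 30 mm towards the balance's +x; it stays put. Origin: centre of its underside
- mat: Green rubber mat lying fixed on the bench, 260 (x) x 160 (y) x 3 thick. Origin: centre of its underside; its top is 3 mm above the bench
- jar: Bystander: sample jar with white cap, 70 diameter, 90 high; origin at the centre of its underside
- weight: Bystander: brass calibration weight with a knob, 50 diameter, 76 high; origin at the centre of its underside
- brush: Bystander: bench brush lying flat, about 200 long along its x; origin in its underside
There are look-alikes about, which are no part of the job. What is shaped like the scoop but blue or orange is not meant.

How it is judged:
On the way, in this order (a step that is already met when the one before it is completed fails the run):
1. at least one stone rides in the scoop, clear above the tray (stone higher than 80 mm) (((x of stone_1 in the frame of scoop between -0.05 and 0.05 m and y of stone_1 in the frame of scoop between -0.05 and 0.05 m and z of stone_1 in the frame of scoop between 0 and 0.06 m and height (world z) of stone_1 above 0.08 m) or (x of stone_2 in the frame of scoop between -0.05 and 0.05 m and y of stone_2 in the frame of scoop between -0.05 and 0.05 m and z of stone_2 in the frame of scoop between 0 and 0.06 m and height (world z) of stone_2 above 0.08 m) or (x of stone_3 in the frame of scoop between -0.05 and 0.05 m and y of stone_3 in the frame of scoop between -0.05 and 0.05 m and z of stone_3 in the frame of scoop between 0 and 0.06 m and height (world z) of stone_3 above 0.08 m) or (x of stone_4 in the frame of scoop between -0.05 and 0.05 m and y of stone_4 in the frame of scoop between -0.05 and 0.05 m and z of stone_4 in the frame of scoop between 0 and 0.06 m and height (world z) of stone_4 above 0.08 m) or (x of stone_5 in the frame of scoop between -0.05 and 0.05 m and y of stone_5 in the frame of scoop between -0.05 and 0.05 m and z of stone_5 in the frame of scoop between 0 and 0.06 m and height (world z) of stone_5 above 0.08 m) or (x of stone_6 in the frame of scoop between -0.05 and 0.05 m and y of stone_6 in the frame of scoop between -0.05 and 0.05 m and z of stone_6 in the frame of scoop between 0 and 0.06 m and height (world z) of stone_6 above 0.08 m))), for 0.2 s.
2. at least four stones are in the weighing pan (((distance between any of stone_1, stone_2, stone_3 and pan_in below 0.083 m and (distance between stone_4 and pan_in below 0.083 m and distance between stone_5 and pan_in below 0.083 m and distance between stone_6 and pan_in below 0.083 m)) or ((distance between any of stone_1, stone_2 and pan_in below 0.083 m and distance between any of stone_1, stone_3 and pan_in below 0.083 m and distance between any of stone_2, stone_3 and pan_in below 0.083 m) and (distance between any of stone_4, stone_5 and pan_in below 0.083 m and distance between any of stone_4, stone_6 and pan_in below 0.083 m and distance between any of stone_5, stone_6 and pan_in below 0.083 m)) or ((distance between stone_1 and pan_in below 0.083 m and distance between stone_2 and pan_in below 0.083 m and distance between stone_3 and pan_in below 0.083 m) and distance between any of stone_4, stone_5, stone_6 and pan_in below 0.083 m))), for 0.2 s.
At the end, for the whole second after the job is handed in: At least four stones lie in the pan (centres within 83 mm of the centre of its inner floor), the others in the tray, all still; the pan stands upright on the balance; the scoop lies flat (within 0.1 rad) and still on the mat, its blade's centre at least 20 mm inside the mat's edges (((distance between any of stone_1, stone_2, stone_3 and pan_in below 0.083 m and (distance between stone_4 and pan_in below 0.083 m and distance between stone_5 and pan_in below 0.083 m and distance between stone_6 and pan_in below 0.083 m)) or ((distance between any of stone_1, stone_2 and pan_in below 0.083 m and distance between any of stone_1, stone_3 and pan_in below 0.083 m and distance between any of stone_2, stone_3 and pan_in below 0.083 m) and (distance between any of stone_4, stone_5 and pan_in below 0.083 m and distance between any of stone_4, stone_6 and pan_in below 0.083 m and distance between any of stone_5, stone_6 and pan_in below 0.083 m)) or ((distance between stone_1 and pan_in below 0.083 m and distance between stone_2 and pan_in below 0.083 m and distance between stone_3 and pan_in below 0.083 m) and distance between any of stone_4, stone_5, stone_6 and pan_in below 0.083 m)) and (distance between stone_1 and pan_in below 0.083 m or (x of stone_1 in the frame of tray between -0.135 and 0.135 m and y of stone_1 in the frame of tray between -0.058 and 0.058 m and z of stone_1 in the frame of tray below 0.06 m)) and (distance between stone_2 and pan_in below 0.083 m or (x of stone_2 in the frame of tray between -0.135 and 0.135 m and y of stone_2 in the frame of tray between -0.058 and 0.058 m and z of stone_2 in the frame of tray below 0.06 m)) and (distance between stone_3 and pan_in below 0.083 m or (x of stone_3 in the frame of tray between -0.135 and 0.135 m and y of stone_3 in the frame of tray between -0.058 and 0.058 m and z of stone_3 in the frame of tray below 0.06 m)) and (distance between stone_4 and pan_in below 0.083 m or (x of stone_4 in the frame of tray between -0.135 and 0.135 m and y of stone_4 in the frame of tray between -0.058 and 0.058 m and z of stone_4 in the frame of tray below 0.06 m)) and (distance between stone_5 and pan_in below 0.083 m or (x of stone_5 in the frame of tray between -0.135 and 0.135 m and y of stone_5 in the frame of tray between -0.058 and 0.058 m and z of stone_5 in the frame of tray below 0.06 m)) and (distance between stone_6 and pan_in below 0.083 m or (x of stone_6 in the frame of tray between -0.135 and 0.135 m and y of stone_6 in the frame of tray between -0.058 and 0.058 m and z of stone_6 in the frame of tray below 0.06 m)) and x of scoop in the frame of mat between -0.11 and 0.11 m and y of scoop in the frame of mat between -0.06 and 0.06 m and z of scoop in the frame of mat below 0.008 m and angle between each of scoop, pan's own z axis and vertical below 0.1 rad and linear speed of scoop below 0.02 m/s and horizontal distance between pan and balance below 0.08 m and linear speed of each of stone_1, stone_2, stone_3, stone_4, stone_5, stone_6 below 0.03 m/s); the robot touches nothing.
It fails at once if a finger touches a stone (contact force between the fingers and stone_1 above 0.5 N or contact force between the fingers and stone_2 above 0.5 N or contact force between the fingers and stone_3 above 0.5 N or contact force between the fingers and stone_4 above 0.5 N or contact force between the fingers and stone_5 above 0.5 N or contact force between the fingers and stone_6 above 0.5 N).
It fails at once if a stone moves faster than 2 m/s (a fall of some 200 mm) (linear speed of any of stone_1, stone_2, stone_3, stone_4, stone_5, stone_6 above 2 m/s).
It fails at once if the pan is pushed more than 20 mm from its place (distance of pan from where it was at the start of the episode above 0.02 m).
It fails at once if the jar, the brass weight or the brush is moved more than 20 mm (distance of any of jar, weight, brush from where it was at the start of the episode above 0.02 m).
It also fails if it takes over 72 s, if anything falls off the work surface, if the arm or the gripper's body presses on something with over 40 N, if the wrist force passes 120 N, or if a joint passes its speed limit or range.

## Working session

There is one attempt and no reset: what is moved stays moved. The work goes in short steps, Python scripts to look and compute and a tool call to move; the robot and the scene stay as the last step left them, time stands still between calls to the robot, and variables do not carry over. Pictures are saved under pics/ and viewed, at most 13 in all, crops included, and the job is handed in when it is done.

Besides the shell and the picture viewer there is one more tool, called after "Call:" by a JSON object that holds its "api" and its "payload". step_arm: Moves the arm, as the interface text tells. Its arguments: {"type":"object","properties":{"moves":{"type":"array","items":{"type":"array","items":{"type":"number"}}},"grip_force":{"type":"number"}},"required":["moves"]}

```bash
mkdir -p pics; cat > h.py <<'E'
import numpy as np, cv2
from workcell import manip
from scipy.spatial.transform import Rotation as R
def cam(n): 
    c=manip.camera(n); c['R']=cv2.Rodrigues(np.array(c['rvec'],float))[0]; c['t']=np.array(c['tvec'],float).ravel(); c['K']=np.array(c['K'],float); return c
def ray(c,u,v):
    d=c['R'].T@np.linalg.solve(c['K'],[u,v,1.]); return -c['R'].T@c['t'], d/np.linalg.norm(d)
def onz(c,u,v,z):
    o,d=ray(c,u,v); return o+d*(z-o[2])/d[2]
def two(c1,p1,c2,p2):
    o1,d1=ray(c1,*p1);o2,d2=ray(c2,*p2)
    s=np.linalg.lstsq(np.c_[d1,-d2],o2-o1,rcond=None)[0]; a=o1+d1*s[0];b=o2+d2*s[1]
    return (a+b)/2,np.linalg.norm(a-b)
def proj(c,P):
    q=c['K']@(c['R']@np.array(P,float)+c['t']); return q[:2]/q[2]
E
python3 - <<'E'
from h import *
for n in('top','side'):
    c=cam(n); cv2.imwrite(f'pics/{n}0.png',cv2.resize(c['image'],(800,600),interpolation=cv2.INTER_CUBIC)); print(n,ray(c,256,192),c['K'][0,0])
o=manip.get_obs();print(o['position'],o['ee_rot'],manip.grip_point_offset,o['ft_force'],o['clock'])
E
```

```text
top (array([0.36707472, 0.03205681, 1.29012377]), array([ 0.09280016, -0.02664955, -0.99532805])) 497.16270453012663
side (array([ 0.4441744 , -0.94272632,  0.72204819]), array([ 0.0314158 ,  0.8281793 , -0.55958207])) 364.3807374870396
[0.21585353 0.58618588 0.23059659] [ 1.75466528e-01  9.84485198e-01 -6.23222303e-04 -6.82582495e-05] 0.0187 [ 0.543303   -0.21636658 -0.38176812] 0.1
```

View pics/top0.png

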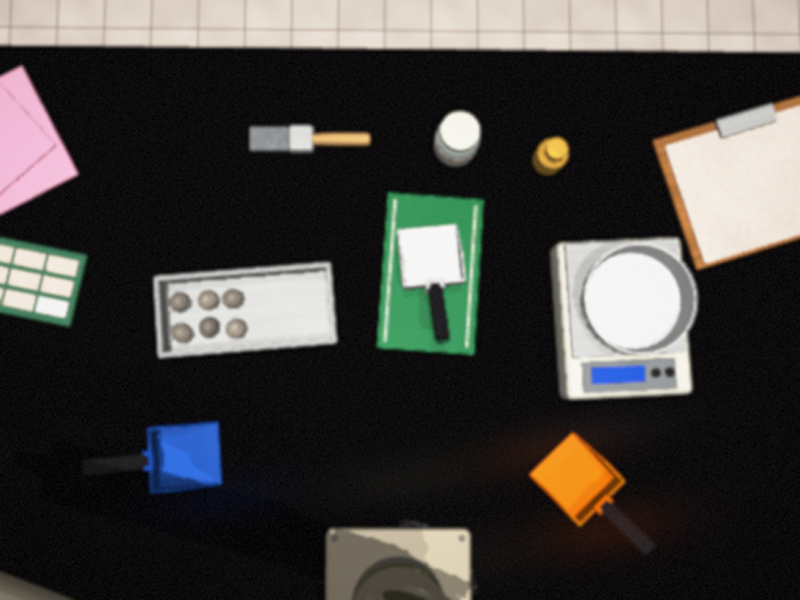

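View pics/side0.png

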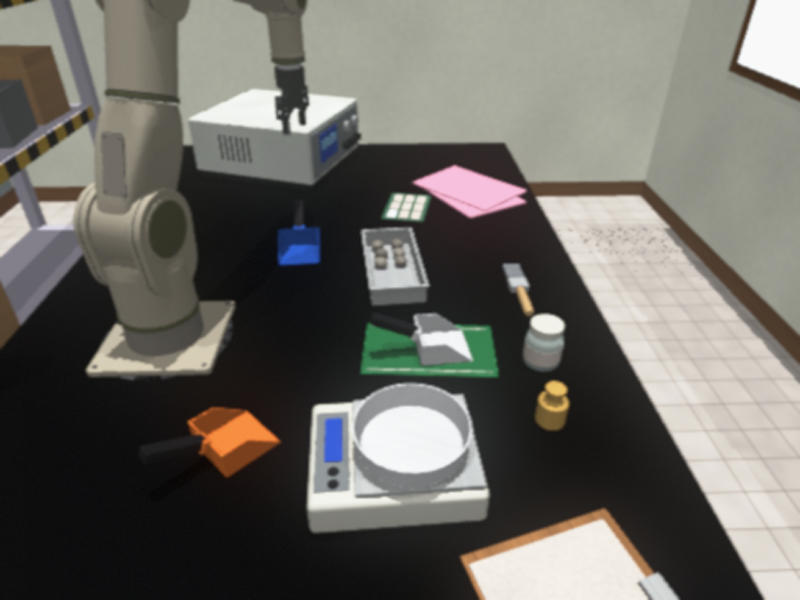

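The top view shows the tray at about (245,310), with six stones at its left (+y) end. The mat is at (430,275) with the scoop on it, lip up (+x) and handle end at (441,341). The pan rim is centred near (640,298). In the side view the scoop is at (440,338).

```bash
python3 - <<'E'
from h import *
T=cam('top');S=cam('side')
a=cv2.resize(T['image'][115:235,235:320],None,fx=4.7,fy=4.7,interpolation=cv2.INTER_CUBIC)
b=cv2.resize(S['image'][190:250,225:325],None,fx=4,fy=4,interpolation=cv2.INTER_CUBIC)
o=np.zeros((600,800,3),np.uint8);o[:a.shape[0],:a.shape[1]]=a;o[:b.shape[0],400:800]=b
cv2.imwrite('pics/c1.png',o)
# tray / mat
im=T['image'];hsv=cv2.cvtColor(im,cv2.COLOR_BGR2HSV)
g=cv2.inRange(hsv,(45,90,50),(85,255,255));g[:, :200]=0
q=max(cv2.findContours(g,0,2)[0],key=cv2.contourArea);r=cv2.minAreaRect(q)
print('mat',[onz(T,*p,.003).round(3).tolist() for p in cv2.boxPoints(r)],onz(T,*r[0],.003).round(4))
w=cv2.inRange(hsv,(0,0,70),(180,70,255))
for c in cv2.findContours(w,0,2)[0]:
    A=cv2.contourArea(c)
    if A<2500: continue
    r=cv2.minAreaRect(c);print('white',A,r)
    if r[0][0]<260 and r[0][0]>100:
        bp=cv2.boxPoints(r)
        print('tray z45',[onz(T,*p,.045).round(3).tolist() for p in bp])
        m=np.zeros(im.shape[:2],np.uint8);cv2.drawContours(m,[c],-1,255,-1);m=cv2.erode(m,np.ones((9,9)))
        st=cv2.bitwise_and(m,cv2.inRange(cv2.cvtColor(im,cv2.COLOR_BGR2GRAY),0,165))
        st=cv2.morphologyEx(st,cv2.MORPH_OPEN,np.ones((3,3)))
        for k in cv2.findContours(st,0,2)[0]:
            if cv2.contourArea(k)>30:
                M=cv2.moments(k);print('stone',cv2.contourArea(k),onz(T,M['m10']/M['m00'],M['m01']/M['m00'],.016).round(3))
E
```

```text
mat [[0.407, 0.04, 0.003], [0.673, 0.021, 0.003], [0.661, -0.148, 0.003], [0.395, -0.126, 0.003]] [ 0.5328 -0.0531  0.003 ]
white 3991.0 ((254.99996948242188, 359.9999694824219), (45.99999237060547, 91.99998474121094), 90.0)
tray z45 [[0.126, 0.113, 0.045], [0.126, -0.112, 0.045], [0.016, -0.112, 0.045], [0.016, 0.112, 0.045]]
stone 2123.5 [0.054 0.022 0.016]
white 6081.5 ((156.11358642578125, 197.73402404785156), (54.06581115722656, 116.5903549194336), 85.36454010009766)
tray z45 [[0.523, 0.401, 0.045], [0.548, 0.11, 0.045], [0.413, 0.098, 0.045], [0.388, 0.386, 0.045]]
stone 63.5 [0.438 0.261 0.016]
stone 121.0 [0.441 0.31  0.016]
stone 80.0 [0.484 0.31  0.016]
stone 112.5 [0.488 0.273 0.016]
stone 499.5 [0.46  0.369 0.016]
white 8668.0 ((400.60101318359375, 203.0199737548828), (102.17237854003906, 92.4844741821289), 87.1375961303711)
white 6245.5 ((478.4481201171875, 114.5575180053711), (86.44354248046875, 89.47199249267578), 73.0091781616211)
white 2531.5 ((7.400003433227539, 88.80000305175781), (76.02631378173828, 54.560054779052734), 63.43495178222656)
white 15817.0 ((255.5, 16.5), (33.0, 511.0), 90.0)
tray z45 [[0.978, 0.66, 0.045], [0.991, -0.669, 0.045], [0.902, -0.665, 0.045], [0.89, 0.657, 0.045]]
```

View pics/c1.png

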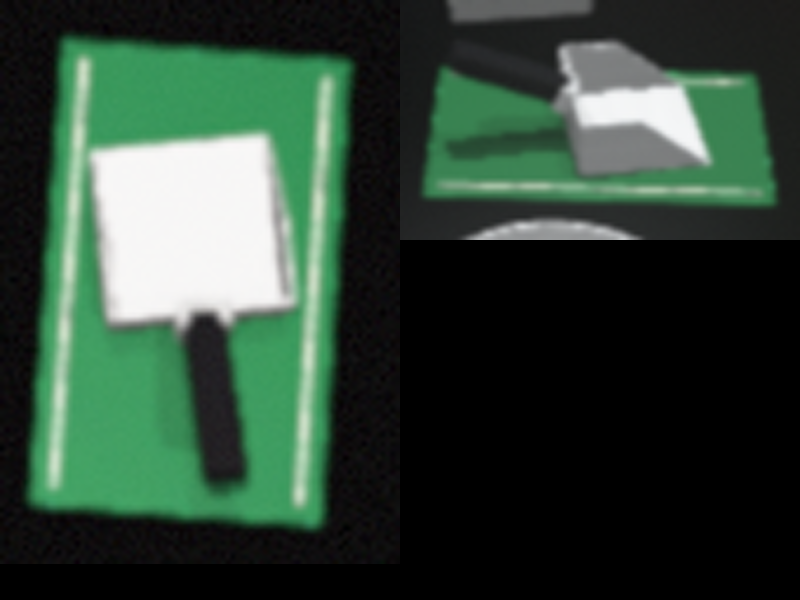

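```bash
python3 - <<'E'
from h import *
T=cam('top');S=cam('side')
t=lambda u,v:(235+(u-.5)/4.7,115+(v-.5)/4.7)
s=lambda u,v:(225+(u-400.5)/4,190+v/4)
lip=[onz(T,*t(*p),.005) for p in((91,149),(269,134))]
print('lip',[l.round(4) for l in lip],np.mean(lip,0).round(4))
d=lip[1]-lip[0];print('yaw from lip deg',np.degrees(np.arctan2(d[0],-d[1])))
print('back top corners z.051',[onz(T,*t(*p),.051).round(4) for p in((110,325),(296,304))])
print('lip R two',two(T,t(269,134),S,s(709,164)))
e=two(T,t(224,478),S,s(454,55));print('handle rear',e)
f=two(T,t(206,318),S,s(556,90));print('handle front',f)
k=.64
print('pan rim centre two',two(T,(639.5*k,298.5*k),S,(412*k,421*k)),'onz',onz(T,639.5*k,298.5*k,.117),
 'R',onz(T,697*k,298*k,.117),'L',onz(T,582*k,298*k,.117),'far',onz(T,640*k,243*k,.117),'near',onz(T,640*k,354*k,.117))
print('tray side rim corners',[onz(S,u*k,v*k,.045).round(3) for u,v in((361,229),(411,227),(428,290),(370,292))])
for n,(u,v),z in(('jar',(460,122),.09),('weight',(557,148),.076),('brush',(310,138),.02)): print(n,onz(T,u*k,v*k,z).round(3))
E
```

```text
lip [array([0.6062, 0.0024, 0.005 ]), array([ 0.6152, -0.0969,  0.005 ])] [ 0.6107 -0.0472  0.005 ]
yaw from lip deg 5.1764129274455595
back top corners z.051 [array([ 0.5027, -0.0069,  0.051 ]), array([ 0.5144, -0.1063,  0.051 ])]
lip R two (array([ 0.6160682 , -0.09696298,  0.00457331]), np.float64(0.0015491465963115027))
handle rear (array([ 0.4224521 , -0.06443427,  0.08742616]), np.float64(0.005626601060268391))
handle front (array([ 0.50440684, -0.05830675,  0.04885951]), np.float64(0.004918814776389663))
pan rim centre two (array([ 0.48192979, -0.36328836,  0.12057373]), np.float64(0.0041382251959230145)) onz [ 0.4801963  -0.36448247  0.117     ] R [ 0.4813149 -0.4526567  0.117    ] L [ 0.48060963 -0.27653556  0.117     ] far [ 0.565696   -0.36735411  0.117     ] near [ 0.39573676 -0.36316772  0.117     ]
tray side rim corners [array([0.392, 0.393, 0.045]), array([0.523, 0.401, 0.045]), array([0.545, 0.096, 0.045]), array([0.418, 0.092, 0.045])]
jar [ 0.763 -0.095  0.09 ]
weight [ 0.726 -0.252  0.076]
brush [0.756 0.149 0.02 ]
```

The tray centre is near (0.468, 0.250) with its long axis at about 95° yaw. The scoop origin is near (0.561, -0.052) at 5.2° yaw, and the pan is near (0.481, -0.364). I'm moving to the handle now.

Call:
{"api": "step_arm", "payload": {"moves": [[0, 50, -50, 0, 0, 0, -0.14], [0, 90, -90, 0, 0, 0, -0.28], [0, 130, -140, 0, 0, 0, -0.42], [0, 170, -190, 0, 0, 0, -0.56], [0, 200, -240, 0, 0, 0, -0.7], [0, 220, -290, 0, 0, 0, -0.84], [0, 235, -340, 0, 0, 0, -0.98], [0, 240, -390, 0, 0, 0, -1.12], [0, 240, -430, 0, 0, 0, -1.26], [0, 240, -470, 0, 0, 0, -1.4]], "grip_force": 110}}

```text
clock: 1.3
position: [0.4517, 0.1595, 0.2314]
ee_rot: [0.77, 0.638, 0.0, 0.0]
ft_force: [0.8, 0.2, -0.3]
grip_width: 1.002
grasp_force: 0.0
```

Call:
{"api": "step_arm", "payload": {"moves": [[0, 0, -40, 0, 0, 0, -0.14], [0, 0, -80, 0, 0, 0, -0.28], [0, 0, -120, 0, 0, 0, -0.42], [0, 0, -150, 0, 0, 0, -0.56], [0, 1, -170, 0, 0, 0, -0.7], [0, 1, -177, 0, 0, 0, -0.84], [0, 1, -177, 0, 0, 0, -0.98], [0, 1, -177, 0, 0, 0, -1.12], [0, 1, -177, 0, 0, 0, -1.26], [0, 1, -177, 0, 0, 0, -1.298]]}}

```text
clock: 2.3
position: [0.4523, -0.0154, 0.2314]
ee_rot: [0.999, 0.043, 0.0, -0.0]
ft_force: [0.6, 0.3, -0.3]
grip_width: 0.994
grasp_force: 0.0
```

Call:
{"api": "step_arm", "payload": {"moves": [[0, 5, -46, 0, 0, 0, 0], [0, 5, -46, -45, 0, 0, 0], [0, 5, -46, -90, 0, 0, 0], [0, 5, -46, -130, 0, 0, 0], [0, 5, -46, -160, 0, 0, 0], [0, 5, -46, -175, 0, 0, 0], [0, 5, -46, -175, 0, 0, 0]]}}

```text
clock: 3.0
position: [0.4558, -0.0614, 0.0546]
ee_rot: [0.999, 0.045, -0.002, 0.0]
ft_force: [-0.3, 0.4, -0.2]
grip_width: 1.0
grasp_force: 0.0
```

```bash
python3 - <<'E'
from h import *
T=cam('top');S=cam('side');o=manip.get_obs();print(o['position'],o['joint_pos'])
a=cv2.resize(T['image'][115:235,235:320],None,fx=4.7,fy=4.7,interpolation=cv2.INTER_CUBIC)
b=cv2.resize(S['image'][150:250,215:315],None,fx=4,fy=4,interpolation=cv2.INTER_CUBIC)
q=np.zeros((600,800,3),np.uint8);q[:a.shape[0],:a.shape[1]]=a;q[:b.shape[0],400:800]=b
cv2.imwrite('pics/c2.png',q)
E
```

```text
[ 0.45761132 -0.06146894  0.05688572] [-0.49992154  0.17148927  0.57704563  2.09516718 -0.11829073  0.90544727
 -1.33655907]
```

View pics/c2.png

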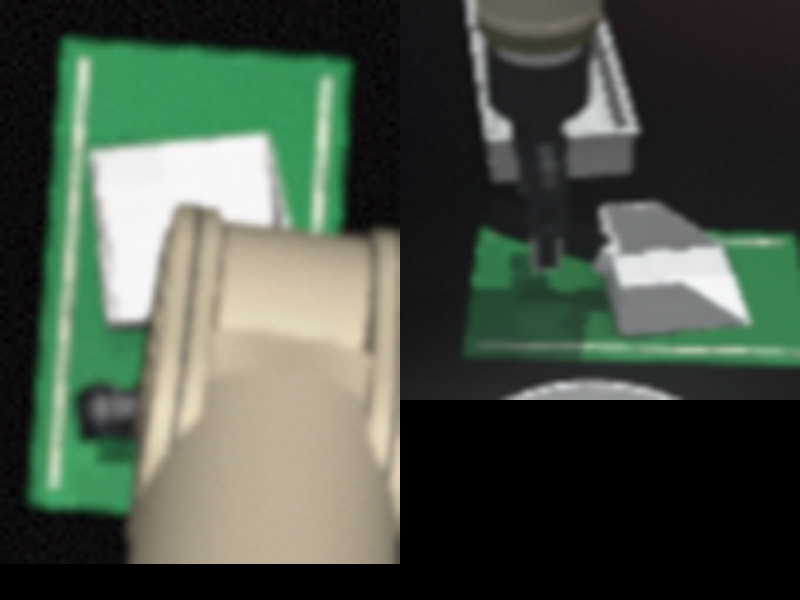

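The fingers straddle the handle, with their tips near (545,262) in the side crop and the scoop undisturbed. I'm closing the gripper.

Call:
{"api": "step_arm", "payload": {"moves": [[1, 0, 0, 0, 0, 0, 0], [1, 0, 0, 0, 0, 0, 0], [1, 0, 0, 0, 0, 0, 0], [1, 0, 0, 0, 0, 0, 0], [1, 0, 0, 0, 0, 0, 0], [1, 0, 0, 0, 0, 0, 0], [1, 0, 0, 0, 0, 0, 0], [1, 0, 0, 0, 0, 0, 0]], "grip_force": 110}}

```text
clock: 3.9
position: [0.4574, -0.0613, 0.0569]
ee_rot: [0.999, 0.045, 0.0, -0.0]
ft_force: [-3.7, 0.5, 8.1]
grip_width: 0.26
grasp_force: 107.6
```

Call:
{"api": "step_arm", "payload": {"moves": [[1, 0, 0, 20, 0, 0, 0], [1, 0, 0, 60, 0, 0, 0], [1, 0, 0, 100, 0, 0, 0], [1, 0, 0, 130, 0, 0, 0], [1, 0, 0, 130, 0, 0, 0], [1, 0, 0, 130, 0, 0, 0]]}}

```text
clock: 4.5
position: [0.4572, -0.0613, 0.1862]
ee_rot: [0.999, 0.045, 0.0, -0.0]
ft_force: [-1.3, 0.3, -2.1]
grip_width: 0.258
grasp_force: 108.5
```

Call:
{"api": "step_arm", "payload": {"moves": [[1, 0, -20, 40, 0, 0, 0.13], [1, 0, -60, 80, 0, 0, 0.26], [1, 0, -100, 113, 0, 0, 0.39], [1, 5, -140, 113, 0, 0, 0.52], [1, 10, -180, 113, 0, 0, 0.65], [1, 15, -220, 113, 0, 0, 0.78], [1, 20, -260, 113, 0, 0, 0.91], [1, 24, -300, 113, 0, 0, 1.04], [1, 24, -340, 113, 0, 0, 1.17], [1, 24, -370, 113, 0, 0, 1.3]]}}

```text
clock: 5.5
position: [0.4811, -0.4329, 0.2965]
ee_rot: [0.781, 0.624, -0.001, -0.002]
ft_force: [0.2, -0.4, -0.8]
grip_width: 0.256
grasp_force: 108.6
```

Call:
{"api": "step_arm", "payload": {"moves": [[1, 0, -20, 0, 0, 0, 0.1], [1, 0, -35, 0, 0, 0, 0.18], [1, 0, -35, 0, 0, 0, 0.18], [1, 0, -35, 0, 0, 0, 0.18]]}}

```text
clock: 5.9
position: [0.481, -0.4661, 0.2976]
ee_rot: [0.725, 0.689, -0.0, -0.001]
ft_force: [-0.1, 0.2, -2.3]
grip_width: 0.258
grasp_force: 108.6
```

Call:
{"api": "step_arm", "payload": {"moves": [[1, 0, 0, 0, -0.14, 0, 0], [1, 0, 0, 0, -0.28, 0, 0], [1, 0, 0, 0, -0.42, 0, 0], [1, 0, 0, 0, -0.56, 0, 0], [1, 0, 0, 0, -0.7, 0, 0], [1, 0, 0, 0, -0.78, 0, 0], [1, 0, 0, 0, -0.78, 0, 0]]}}

```text
clock: 6.6
position: [0.483, -0.4618, 0.2964]
ee_rot: [0.668, 0.64, -0.261, 0.275]
ft_force: [0.3, 0.2, -2.3]
grip_width: 0.26
grasp_force: 108.7
```

```bash
python3 - <<'E'
from h import *
o=manip.get_obs();print(o['position'],R.from_quat(o['ee_rot']).as_matrix().round(3).tolist(),o['joint_pos'])
T=cam('top');S=cam('side')
q=np.zeros((600,800,3),np.uint8)
q[:,:400]=cv2.resize(T['image'][100:340,330:490],(400,600));q[:400,400:]=cv2.resize(S['image'][100:340,160:400],(400,400))
cv2.imwrite('pics/c3.png',q)
E
```

```text
[ 0.48302846 -0.46183481  0.2964106 ] [[0.043, 0.999, 0.003], [0.712, -0.029, -0.702], [-0.701, 0.033, -0.712]] [-0.57316793  0.21652442  1.04796307  1.80029759  0.62782901  0.96370772
  0.09255347]
```

View pics/c3.png

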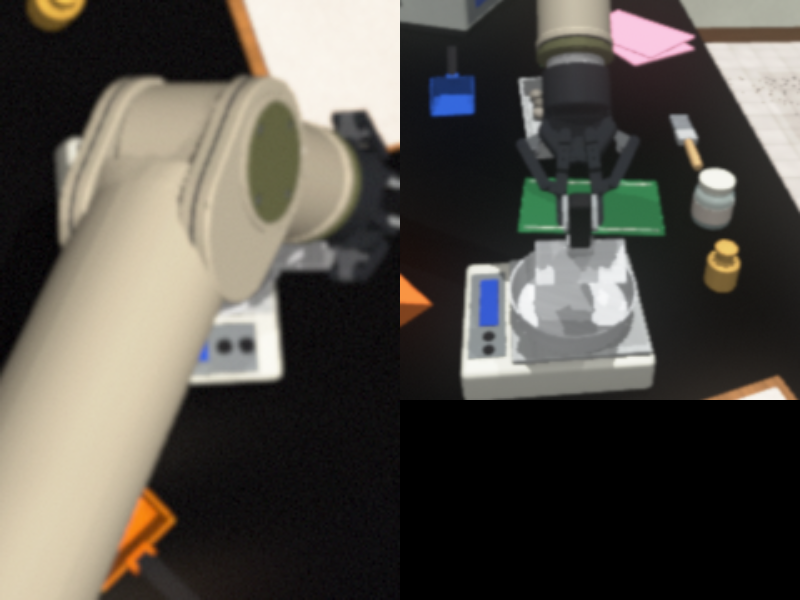

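The 45° tip is reachable over the pan, and the side crop shows the blade above the pan near (580,260). I'm levelling the scoop and going to the free end of the tray.

Call:
{"api": "step_arm", "payload": {"moves": [[1, 0, 10, 10, 0.14, 0, 0], [1, 0, 30, 10, 0.28, 0, 0], [1, 0, 60, 10, 0.42, 0, 0], [1, 0, 100, 10, 0.56, 0, 0], [1, 0, 145, 10, 0.7, 0, 0], [1, 0, 190, 10, 0.78, 0, 0], [1, 0, 235, 10, 0.78, 0, 0], [1, 0, 280, 10, 0.78, 0, 0], [1, 0, 325, 10, 0.78, 0, 0], [1, 0, 370, 10, 0.78, 0, 0]]}}

```text
clock: 7.7
position: [0.4816, -0.0958, 0.3109]
ee_rot: [0.725, 0.689, 0.002, 0.0]
ft_force: [1.1, 0.7, -1.7]
grip_width: 0.259
grasp_force: 108.8
```

Call:
{"api": "step_arm", "payload": {"moves": [[1, 0, 45, -20, 0, 0, 0.03], [1, 0, 90, -50, 0, 0, 0.06], [1, 0, 130, -80, 0, 0, 0.1], [1, 0, 155, -100, 0, 0, 0.134], [1, 0, 160, -120, 0, 0, 0.134], [1, 0, 160, -120, 0, 0, 0.134]]}}

```text
clock: 8.3
position: [0.4808, 0.0637, 0.1881]
ee_rot: [0.676, 0.737, -0.001, -0.001]
ft_force: [-1.0, -1.5, -2.1]
grip_width: 0.259
grasp_force: 108.5
```

```bash
python3 - <<'E'
from h import *
o=manip.get_obs();print(o['position'],R.from_quat(o['ee_rot']).as_matrix().round(3).tolist(),o['joint_pos'])
T=cam('top');S=cam('side')
q=np.zeros((600,800,3),np.uint8)
q[:450,:400]=cv2.resize(T['image'][150:270,90:197],(400,450),interpolation=cv2.INTER_CUBIC);q[:400,400:]=cv2.resize(S['image'][110:230,195:315],(400,400),interpolation=cv2.INTER_CUBIC)
cv2.imwrite('pics/c4.png',q)
E
```

```text
[0.48079164 0.06370221 0.18806374] [[-0.085, 0.996, -0.003], [0.996, 0.085, 0.001], [0.001, -0.003, -1.0]] [-0.75515493  0.04114674  0.54918466  1.90260011 -0.02433961  1.20653044
 -0.11254825]
```

View pics/c4.png

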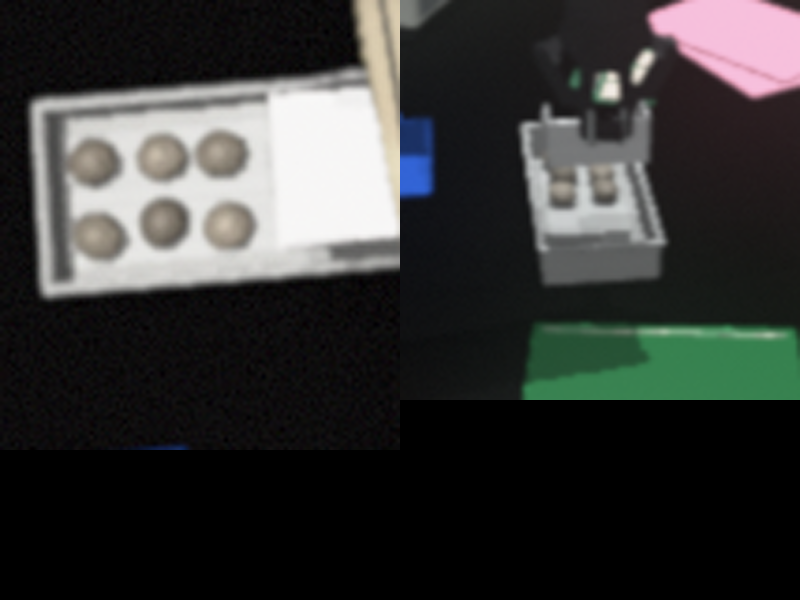

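```bash
python3 - <<'E'
from h import *
T=cam('top')
t=lambda u,v:(90+u/3.738-.5,150+v/3.75-.5)
C=np.array([.468,.250]);u=np.array([-.0846,.9964]);n=np.array([.9964,.0846])
def L(name,p,z):
    P=onz(T,*t(*p),z)[:2]-C; print(name,'along %.4f lat %.4f'%(P@u,P@n))
L('lip hi',(270,95),.137);L('lip lo',(278,248),.137)
for nm,p in(('TL outer',(30,102)),('BL outer',(43,297)),('TL inner',(45,112)),('BL inner',(53,285)),('top rim mid',(200,90)),('top rim in',(200,97)),('bot rim in',(200,272)),('bot rim out',(200,285))): L(nm,p,.045)
for p in((95,162),(162,157),(222,154),(100,236),(164,223),(230,226)):L('stone',p,.016)
E
```

```text
lip hi along -0.0328 lat 0.0433
lip lo along -0.0313 lat -0.0520
TL outer along 0.1419 lat 0.0644
BL outer along 0.1406 lat -0.0665
TL inner along 0.1322 lat 0.0569
BL inner along 0.1335 lat -0.0590
top rim mid along 0.0279 lat 0.0634
top rim in along 0.0282 lat 0.0586
bot rim in along 0.0357 lat -0.0584
bot rim out along 0.0362 lat -0.0670
stone along 0.1081 lat 0.0239
stone along 0.0622 lat 0.0236
stone along 0.0212 lat 0.0223
stone along 0.1077 lat -0.0270
stone along 0.0637 lat -0.0217
stone along 0.0189 lat -0.0274
```

Call:
{"api": "step_arm", "payload": {"moves": [[1, 3, 8, -20, -0.05, -0.004, 0], [1, 3, 8, -60, -0.05, -0.004, 0], [1, 3, 8, -90, -0.05, -0.004, 0], [1, 3, 8, -105, -0.05, -0.004, 0], [1, 3, 8, -115, -0.05, -0.004, 0], [1, 3, 8, -119, -0.05, -0.004, 0], [1, 3, 8, -122, -0.05, -0.004, 0], [1, 3, 8, -124, -0.05, -0.004, 0], [1, 3, 8, -124, -0.05, -0.004, 0]]}}

```text
clock: 9.35
position: [0.4847, 0.0717, 0.0658]
ee_rot: [0.676, 0.736, -0.017, 0.019]
ft_force: [0.4, 0.6, -1.8]
grip_width: 0.26
grasp_force: 108.6
```

Call:
{"api": "step_arm", "payload": {"moves": [[1, -0.8, 10, -1, 0, 0, 0], [1, -1.7, 20, -1.5, 0, 0, 0], [1, -2.5, 30, -1.5, 0, 0, 0], [1, -3.4, 40, -1.5, 0, 0, 0], [1, -4.2, 50, -1.5, 0, 0, 0], [1, -5.1, 60, -1.5, 0, 0, 0], [1, -5.9, 70, -1.5, 0, 0, 0], [1, -6.8, 80, -1.5, 0, 0, 0], [1, -7.6, 90, -1.5, 0, 0, 0], [1, -8.5, 100, -1.5, 0, 0, 0]]}}

```text
clock: 10.35
position: [0.4758, 0.1724, 0.0638]
ee_rot: [0.676, 0.736, -0.017, 0.018]
ft_force: [0.3, -4.8, 2.8]
grip_width: 0.257
grasp_force: 109.2
```

Call:
{"api": "step_arm", "payload": {"moves": [[1, -0.8, 10, 0, 0, 0, 0], [1, -1.6, 18, 0, 0, 0, 0], [1, -2.2, 25, 0, 0, 0, 0], [1, -2.7, 31, 0, 0, 0, 0], [1, -3.1, 36, 0, 0, 0, 0], [1, -3.3, 39, 0, 0, 0, 0], [1, -3.3, 39, 0, 0, 0, 0]]}}

```text
clock: 11.05
position: [0.4725, 0.2113, 0.0638]
ee_rot: [0.676, 0.736, -0.017, 0.018]
ft_force: [1.0, -1.3, 1.2]
grip_width: 0.255
grasp_force: 109.3
```

```bash
python3 - <<'E'
from h import *
o=manip.get_obs();print(o['position'],o['ft_force'])
T=cam('top');S=cam('side')
q=np.zeros((600,800,3),np.uint8)
q[:450,:400]=cv2.resize(T['image'][150:270,90:197],(400,450),interpolation=cv2.INTER_CUBIC);q[:400,400:]=cv2.resize(S['image'][110:230,195:315],(400,400),interpolation=cv2.INTER_CUBIC)
cv2.imwrite('pics/c5.png',q)
E
```

```text
[0.4724646  0.21131126 0.06378951] [ 0.98993717 -1.27540166  1.17614495]
```

View pics/c5.png

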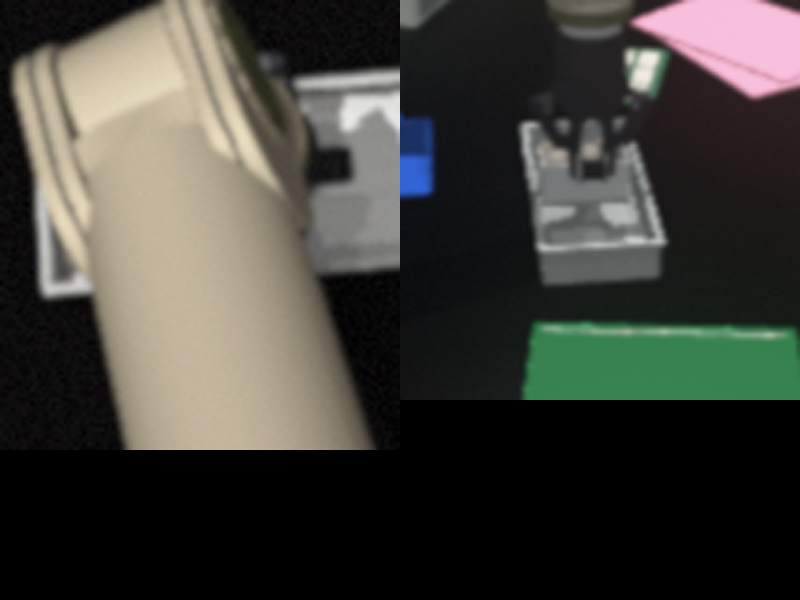

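Only the arm shows from above. In the side crop the stones are in the scoop near (555,150) and (590,145). I'm advancing to the end wall.

Call:
{"api": "step_arm", "payload": {"moves": [[1, -0.5, 6, 0, 0, 0, 0], [1, -0.9, 11, 0, 0, 0, 0], [1, -1.3, 15, 0, 0, 0, 0], [1, -1.5, 17, 0, 0, 0, 0], [1, -1.5, 17, 0, 0, 0, 0]]}}

```text
clock: 11.65
position: [0.4716, 0.2254, 0.064]
ee_rot: [0.677, 0.736, -0.018, 0.019]
ft_force: [1.2, -10.6, 6.1]
grip_width: 0.255
grasp_force: 109.7
```

Call:
{"api": "step_arm", "payload": {"moves": [[1, 0.3, -4, -7, 0.052, 0.004, 0], [1, 0.5, -6, -10, 0.12, 0.01, 0], [1, 0.8, -10, -13, 0.191, 0.016, 0], [1, 0.9, -11, -13, 0.262, 0.022, 0], [1, 1, -12, -11, 0.331, 0.028, 0], [1, 1.1, -13, 0, 0.39, 0.033, 0], [1, 1.1, -13, 12, 0.434, 0.037, 0], [1, 1.1, -13, 25, 0.434, 0.037, 0], [1, 1.1, -13, 40, 0.434, 0.037, 0], [1, 1.1, -13, 60, 0.434, 0.037, 0]]}}

```text
clock: 12.65
position: [0.4713, 0.2151, 0.1242]
ee_rot: [0.664, 0.723, 0.128, -0.141]
ft_force: [-0.4, 0.1, -4.4]
grip_width: 0.26
grasp_force: 108.5
```

Call:
{"api": "step_arm", "payload": {"moves": [[1, 0, 0, 30, 0, 0, 0], [1, 0, 0, 60, 0, 0, 0], [1, 0, 0, 90, 0, 0, 0], [1, 0, 0, 120, 0, 0, 0], [1, 0, 0, 140, 0, 0, 0], [1, 0, 0, 140, 0, 0, 0]]}}

```text
clock: 13.25
position: [0.473, 0.2157, 0.2673]
ee_rot: [0.663, 0.724, 0.131, -0.14]
ft_force: [-0.9, 1.2, -5.0]
grip_width: 0.257
grasp_force: 108.5
```

```bash
python3 - <<'E'
from h import *
o=manip.get_obs();print(o['position'],o['ft_force'],R.from_quat(o['ee_rot']).as_matrix().round(3).tolist())
T=cam('top');S=cam('side')
q=np.zeros((600,800,3),np.uint8)
q[:600,:400]=cv2.resize(T['image'][120:270,60:160],(400,600),interpolation=cv2.INTER_CUBIC);q[:400,400:]=cv2.resize(S['image'][70:190,195:315],(400,400),interpolation=cv2.INTER_CUBIC)
cv2.imwrite('pics/c6.png',q)
E
```

```text
[0.47298235 0.21573611 0.26733023] [-0.94185056  1.167835   -5.01796504] [[-0.082, 0.996, -0.028], [0.923, 0.086, 0.375], [0.376, 0.005, -0.926]]
```

View pics/c6.png

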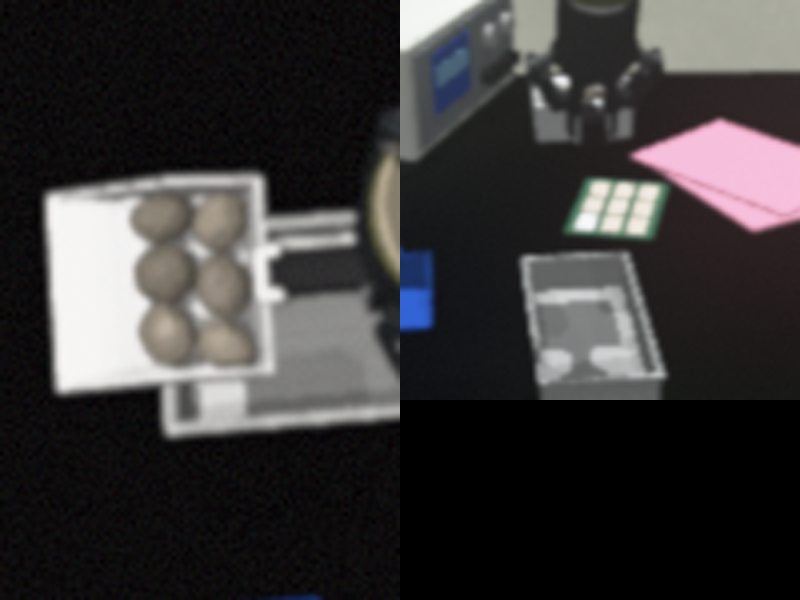

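All six stones ride in the back of the blade (crop about (135–250, 190–370)), and the tray is empty. I'm carrying them smoothly to the pan.

Call:
{"api": "step_arm", "payload": {"moves": [[1, 0, -5, 5, 0, 0, 0], [1, 0, -17, 15, 0, 0, -0.01], [1, 0, -36, 25, 0, 0, -0.02], [1, 1, -61, 33, 0, 0, -0.03], [1, 2, -91, 33, 0, 0, -0.04], [1, 3, -121, 33, 0, 0, -0.05], [1, 4, -151, 33, 0, 0, -0.06], [1, 5, -181, 33, 0, 0, -0.07], [1, 6, -211, 33, 0, 0, -0.08], [1, 8, -241, 33, 0, 0, -0.09]]}}

```text
clock: 14.35
position: [0.4797, -0.0301, 0.2978]
ee_rot: [0.697, 0.691, 0.137, -0.134]
ft_force: [-0.3, 0.2, -4.7]
grip_width: 0.259
grasp_force: 108.5
```

Call:
{"api": "step_arm", "payload": {"moves": [[1, 0, -30, 0, 0, 0, 0], [1, 0, -60, 0, 0, 0, 0], [1, 0, -90, 0, 0, 0, 0], [1, 0, -120, 0, 0, 0, 0], [1, 0, -150, 0, 0, 0, 0], [1, 0, -180, 0, 0, 0, 0], [1, 0, -210, 0, 0, 0, 0], [1, 0, -240, 0, 0, 0, 0], [1, 0, -270, 0, 0, 0, 0], [1, 0, -300, 0, 0, 0, 0]]}}

```text
clock: 15.35
position: [0.4789, -0.3296, 0.2978]
ee_rot: [0.696, 0.692, 0.136, -0.134]
ft_force: [1.7, 0.1, -4.3]
grip_width: 0.257
grasp_force: 108.5
```

Call:
{"api": "step_arm", "payload": {"moves": [[1, 0, -30, 0, 0, 0, 0], [1, 0, -60, 0, 0, 0, 0], [1, 0, -90, 0, 0, 0, 0], [1, 0, -113, 0, 0, 0, 0], [1, 0, -130, 0, 0, 0, 0], [1, 0, -139, 0, 0, 0, 0], [1, 0, -142, 0, 0, 0, 0], [1, 0, -142, 0, 0, 0, 0], [1, 0, -142, 0, 0, 0, 0]]}}

```text
clock: 16.25
position: [0.4799, -0.4684, 0.2974]
ee_rot: [0.696, 0.692, 0.136, -0.135]
ft_force: [0.6, 0.7, -5.3]
grip_width: 0.262
grasp_force: 108.6
```

```bash
python3 - <<'E'
from h import *
o=manip.get_obs();print(o['position'],o['ft_force'],R.from_quat(o['ee_rot']).as_matrix().round(3).tolist(),o['joint_pos'].round(2) if hasattr(o['joint_pos'],'round') else o['joint_pos'])
T=cam('top');S=cam('side')
q=np.zeros((600,800,3),np.uint8)
q[:600,:400]=cv2.resize(T['image'][110:290,340:460],(400,600),interpolation=cv2.INTER_CUBIC);q[:500,400:]=cv2.resize(S['image'][170:330,190:318],(400,500),interpolation=cv2.INTER_CUBIC)
cv2.imwrite('pics/c7.png',q)
E
```

```text
[ 0.47993919 -0.46840838  0.29739058] [ 0.61728339  0.73338612 -5.34992696] [[0.004, 1.0, 0.002], [0.927, -0.005, 0.375], [0.375, 0.0, -0.927]] [ 0.46  0.75  0.79  0.94 -0.7   1.94  1.03]
```

View pics/c7.png

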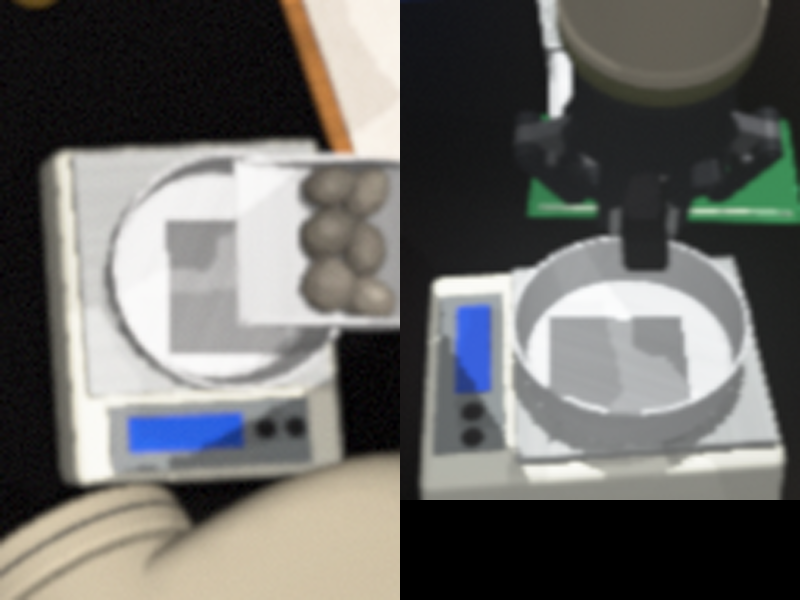

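Six stones are still in the scoop (crop about (300–390,165–315)), the pan is empty, and the lip is over it. I'm tilting to 15° down and lowering.

Call:
{"api": "step_arm", "payload": {"moves": [[1, 0, -8, -5, -0.1, 0, 0], [1, 0, -15, -10, -0.2, 0, 0], [1, 0, -22, -18, -0.3, 0, 0], [1, 0, -30, -27, -0.4, 0, 0], [1, 1, -38, -38, -0.48, 0, 0], [1, 1, -43, -50, -0.56, 0, 0], [1, 1, -47, -60, -0.62, 0, 0], [1, 1, -47, -65, -0.646, 0, 0], [1, 1, -47, -65, -0.646, 0, 0]]}}

```text
clock: 17.25
position: [0.4819, -0.5127, 0.2306]
ee_rot: [0.702, 0.701, -0.09, 0.092]
ft_force: [0.6, -0.8, -4.1]
grip_width: 0.261
grasp_force: 108.4
```

```bash
python3 - <<'E'
from h import *
o=manip.get_obs();print(o['position'],o['ft_force'],R.from_quat(o['ee_rot']).as_matrix().round(3).tolist(),np.round(o['joint_pos'],2))
E
```

```text
[ 0.48193224 -0.51269575  0.23064919] [ 0.56130268 -0.83736455 -4.09680586] [[0.002, 1.0, 0.002], [0.967, -0.001, -0.255], [-0.255, 0.002, -0.967]] [-0.06  0.55  1.03  1.47 -0.32  1.17  0.95]
```

Call:
{"api": "step_arm", "payload": {"moves": [[1, 0, 6, -1, -0.06, 0, 0], [1, 0, 12, -2, -0.12, 0, 0], [1, 0, 18, -3, -0.175, 0, 0], [1, 0, 22, -3, -0.21, 0, 0], [1, 0, 26, -2, -0.24, 0, 0], [1, 0, 30, -1, -0.27, 0, 0], [1, 0, 34, 0, -0.3, 0, 0], [1, 0, 37, 0, -0.325, 0, 0], [1, 0, 40, 1, -0.349, 0, 0], [1, 0, 40, 1, -0.349, 0, 0]]}}

```text
clock: 18.25
position: [0.4819, -0.4748, 0.2335]
ee_rot: [0.676, 0.673, -0.21, 0.213]
ft_force: [-1.3, -1.0, -0.6]
grip_width: 0.255
grasp_force: 109.1
```

Call:
{"api": "step_arm", "payload": {"moves": [[1, 0, 4, 2, -0.03, 0, 0], [1, 0, 8, 5, -0.06, 0, 0], [1, 0, 12, 7, -0.087, 0, 0], [1, 0, 12, 7, -0.087, 0, 0], [1, 0, 12, 7, -0.087, 0, 0], [1, 0, 12, 7, -0.087, 0, 0]]}}

```text
clock: 18.85
position: [0.4807, -0.4639, 0.24]
ee_rot: [0.667, 0.663, -0.24, 0.242]
ft_force: [0.2, 0.5, -1.3]
grip_width: 0.259
grasp_force: 108.8
```

```bash
python3 - <<'E'
from h import *
o=manip.get_obs();print(o['position'],o['ft_force'],R.from_quat(o['ee_rot']).as_matrix().round(3).tolist(),np.round(o['joint_pos'],2))
T=cam('top');S=cam('side')
q=np.zeros((600,800,3),np.uint8)
q[:600,:400]=cv2.resize(T['image'][110:290,340:460],(400,600),interpolation=cv2.INTER_CUBIC);q[:500,400:]=cv2.resize(S['image'][170:330,190:318],(400,500),interpolation=cv2.INTER_CUBIC)
cv2.imwrite('pics/c8.png',q)
E
```

```text
[ 0.48074461 -0.46391135  0.24003908] [ 0.23432812  0.47029583 -1.29805812] [[0.006, 1.0, 0.001], [0.768, -0.004, -0.641], [-0.641, 0.005, -0.768]] [-0.66  0.47  1.32  1.83  0.18  0.8   0.43]
```

View pics/c8.png

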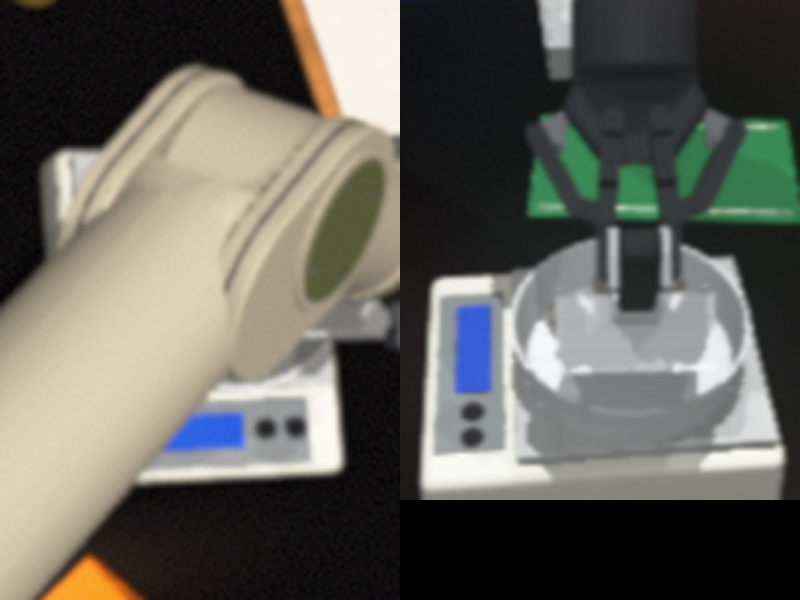

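The wrist force shows the load has left the scoop; the pan is mostly hidden by the blade at (635,330). I'm lifting out slowly with the tilt held, then looking.

Call:
{"api": "step_arm", "payload": {"moves": [[1, 0, -2, 5, 0, 0, 0], [1, 0, -4, 12, 0, 0, 0], [1, 0, -6, 20, 0, 0, 0], [1, 0, -8, 30, 0, 0, 0], [1, 0, -10, 42, 0, 0, 0], [1, 0, -15, 55, 0, 0, 0], [1, 0, -25, 70, 0, 0, 0], [1, 0, -40, 85, 0, 0, 0], [1, 0, -60, 95, 0.1, 0, 0], [1, 0, -80, 95, 0.2, 0, 0]]}}

```text
clock: 19.95
position: [0.4823, -0.535, 0.3365]
ee_rot: [0.683, 0.68, -0.187, 0.188]
ft_force: [-0.1, -0.3, -0.8]
grip_width: 0.257
grasp_force: 108.8
```

```bash
python3 - <<'E'
from h import *
o=manip.get_obs();print(o['position'],o['ft_force'],np.round(o['joint_pos'],2))
T=cam('top');S=cam('side')
q=np.zeros((600,800,3),np.uint8)
q[:600,:400]=cv2.resize(T['image'][110:290,340:460],(400,600),interpolation=cv2.INTER_CUBIC);q[:500,400:]=cv2.resize(S['image'][170:330,190:318],(400,500),interpolation=cv2.INTER_CUBIC)
cv2.imwrite('pics/c9.png',q)
E
```

```text
[ 0.48229262 -0.53498044  0.33645757] [-0.05118706 -0.33316589 -0.7520173 ] [-0.25  0.41  1.1   1.48  0.03  1.09  0.73]
```

View pics/c9.png

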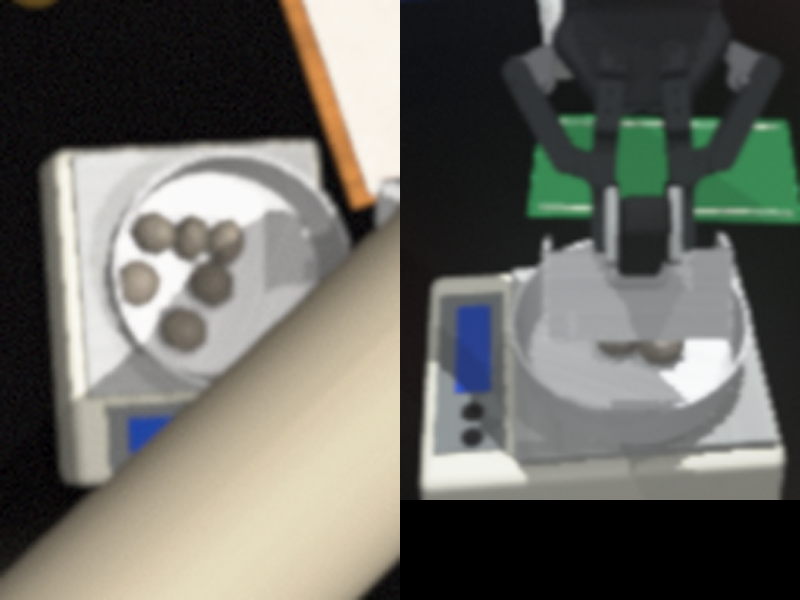

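All six stones lie in the pan (crop about (120–240,215–350)). I'm returning the scoop to the mat.

Call:
{"api": "step_arm", "payload": {"moves": [[1, 0, 10, 0, 0.1, 0, 0], [1, 0, 30, 0, 0.22, 0, 0], [1, 0, 60, 0, 0.34, 0, 0], [1, 0, 95, 0, 0.46, 0, 0], [1, 0, 130, 0, 0.537, 0, 0], [1, 0, 165, 0, 0.537, 0, 0], [1, 0, 200, 0, 0.537, 0, 0], [1, 0, 200, 0, 0.537, 0, 0]]}}

```text
clock: 20.85
position: [0.4825, -0.3312, 0.3352]
ee_rot: [0.707, 0.707, -0.001, -0.0]
ft_force: [1.1, 0.4, -2.3]
grip_width: 0.258
grasp_force: 108.8
```

Call:
{"api": "step_arm", "payload": {"moves": [[1, 0, 30, 0, 0, 0, -0.14], [1, 0, 60, 0, 0, 0, -0.28], [1, 0, 90, 0, 0, 0, -0.42], [1, 0, 120, 0, 0, 0, -0.56], [1, 0, 150, 0, 0, 0, -0.7], [1, -5, 180, 0, 0, 0, -0.84], [1, -10, 210, 0, 0, 0, -0.98], [1, -15, 240, 0, 0, 0, -1.12], [1, -20, 265, 0, 0, 0, -1.26], [1, -24, 274, 0, 0, 0, -1.4]]}}

```text
clock: 21.85
position: [0.4566, -0.0593, 0.3351]
ee_rot: [0.996, 0.093, -0.001, -0.002]
ft_force: [0.1, -0.9, -2.8]
grip_width: 0.258
grasp_force: 108.9
```

Call:
{"api": "step_arm", "payload": {"moves": [[1, 0, 0, -30, 0, 0, -0.08], [1, 0, 0, -70, 0, 0, -0.08], [1, 0, 0, -110, 0, 0, -0.08], [1, 0, 0, -150, 0, 0, -0.08], [1, 0, 0, -170, 0, 0, -0.08], [1, 0, 0, -170, 0, 0, -0.08]]}}

```text
clock: 22.45
position: [0.4553, -0.0623, 0.1626]
ee_rot: [0.999, 0.055, -0.003, -0.001]
ft_force: [0.5, 0.0, -1.6]
grip_width: 0.26
grasp_force: 108.6
```

```bash
python3 - <<'E'
from h import *
o=manip.get_obs();print(o['position'],o['ft_force'],R.from_quat(o['ee_rot']).as_matrix().round(3).tolist())
E
```

```text
[ 0.45528728 -0.06231531  0.16264768] [ 0.51062652  0.04735966 -1.57831048] [[0.994, 0.109, -0.007], [0.109, -0.994, 0.002], [-0.007, -0.003, -1.0]]
```

Call:
{"api": "step_arm", "payload": {"moves": [[1, 1, 0, -30, 0, 0, 0], [1, 1, 0, -60, 0, 0, 0], [1, 1, 0, -85, 0, 0, 0], [1, 1, 0, -98, 0, 0, 0], [1, 1, 0, -103, 0, 0, 0], [1, 1, 0, -106, 0, 0, 0], [1, 1, 0, -106, 0, 0, 0], [1, 1, 0, -106, 0, 0, 0]]}}

```text
clock: 23.25
position: [0.4585, -0.0612, 0.0592]
ee_rot: [0.998, 0.055, -0.001, -0.002]
ft_force: [-0.5, -0.5, -2.1]
grip_width: 0.252
grasp_force: 108.7
```

```bash
python3 - <<'E'
from h import *
o=manip.get_obs();print(o['position'],o['ft_force'],o['torque'],R.from_quat(o['ee_rot']).as_matrix().round(3).tolist())
E
```

```text
[ 0.45846651 -0.06122424  0.05923643] [-0.47694953 -0.48382664 -2.11664125] [-0.00575003  0.15964625  0.00288182] [[0.994, 0.11, -0.002], [0.11, -0.994, 0.004], [-0.001, -0.004, -1.0]]
```

Call:
{"api": "step_arm", "payload": {"moves": [[1, 0, 0, -1, 0, 0, 0], [1, 0, 0, -2, 0, 0, 0], [1, 0, 0, -2.5, 0, 0, 0], [1, 0, 0, -2.5, 0, 0, 0]]}}

```text
clock: 23.65
position: [0.4579, -0.061, 0.0568]
ee_rot: [0.998, 0.055, -0.002, -0.002]
ft_force: [-9.5, 2.1, 18.2]
grip_width: 0.255
grasp_force: 111.7
```

Call:
{"api": "step_arm", "payload": {"moves": [[1, 0, 0, 0.7, 0, 0, 0], [1, 0, 0, 0.7, 0, 0, 0], [0, 0, 0, 0.7, 0, 0, 0], [0, 0, 0, 0.7, 0, 0, 0], [0, 0, 0, 0.7, 0, 0, 0], [0, 0, 0, 0.7, 0, 0, 0], [0, 0, 0, 0.7, 0, 0, 0], [0, 0, 0, 0.7, 0, 0, 0], [0, 0, 0, 0.7, 0, 0, 0]]}}

```text
clock: 24.55
position: [0.4577, -0.0613, 0.0565]
ee_rot: [0.998, 0.055, -0.002, -0.002]
ft_force: [0.4, 0.4, -0.2]
grip_width: 0.996
grasp_force: 0.0
```

Call:
{"api": "step_arm", "payload": {"moves": [[0, 0, 0, 20, 0, 0, 0], [0, 0, 0, 50, 0, 0, 0], [0, 0, 0, 90, 0, 0, 0], [0, 0, 0, 130, 0, 0, 0], [0, 0, 40, 170, 0, 0, 0], [0, 0, 85, 200, 0, 0, 0], [0, 0, 130, 200, 0, 0, 0], [0, 0, 175, 200, 0, 0, 0], [0, 0, 220, 200, 0, 0, 0], [0, 0, 220, 200, 0, 0, 0]]}}

```text
clock: 25.55
position: [0.4564, 0.1652, 0.256]
ee_rot: [0.998, 0.059, -0.002, -0.002]
ft_force: [0.1, -1.6, 0.3]
grip_width: 0.998
grasp_force: 0.0
```

```bash
python3 - <<'E'
from h import *
o=manip.get_obs();print(o['position'],o['ft_force'],o['grip_width'])
T=cam('top');S=cam('side')
q=np.zeros((600,800,3),np.uint8)
q[:500,:400]=cv2.resize(T['image'][80:280,230:460],(400,348),interpolation=cv2.INTER_CUBIC).copy() if 0 else cv2.copyMakeBorder(cv2.resize(T['image'][80:280,230:460],(400,348),interpolation=cv2.INTER_CUBIC),0,152,0,0,0)
q[:400,400:]=cv2.resize(S['image'][160:350,180:370],(400,400),interpolation=cv2.INTER_CUBIC)
cv2.imwrite('pics/c10.png',q)
E
```

```text
[0.45637148 0.16518964 0.2559563 ] [ 0.07960995 -1.58226803  0.2684122 ] 0.9981861372495401
```

View pics/c10.png

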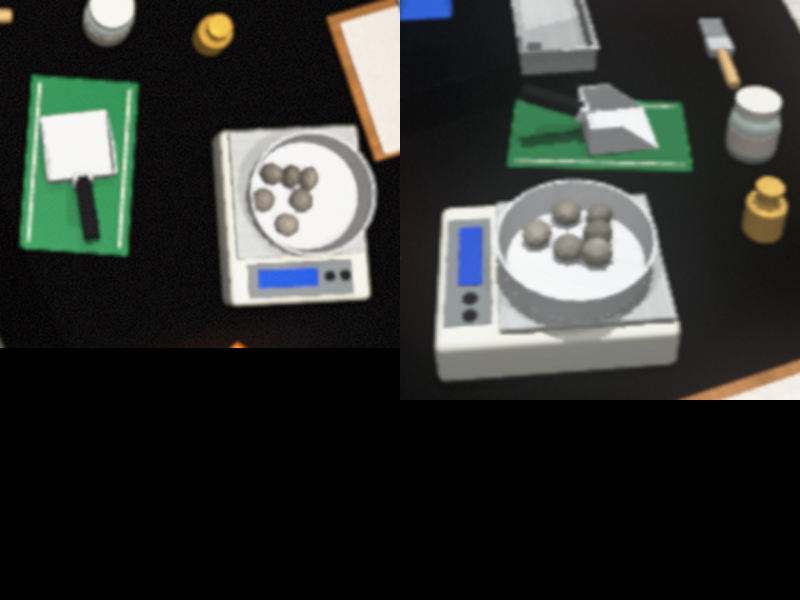

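The scoop lies flat on the mat (crop (78,150)). All six stones are in the pan (crop (287,195)), and nothing else has moved.

```bash
python3 -c "
from workcell import manip
print(manip.hand_in())"
```

```text
the job is handed in; nothing more can be done
None
```

The job is handed in: the last camera views show all six stones in the weighing pan, the scoop flat on the green mat, and the pan, jar, brass weight and brush apparently undisturbed, at about 26 s of the 72 s; the hand-in gave no verdict.

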